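# Take the orange label tape off its spindle

## Robot

A 6-joint arm with a two-finger parallel gripper is mounted at the origin on the work surface. World frame = base frame: x ahead of the robot, y to its left, z up, the work surface at z = 0. Lengths are in m, angles in rad, forces in N, time in s.
With the tool pointing down it reaches from about 0.35 to 0.725 m from the base axis. Payload 6 kg.
Tool frame: the origin (TCP) lies where the fingers leave the gripper's body, on its centre line; the fingertips stand 73 mm ahead of it and the grasp point (between the pads) lies 54 mm ahead of it; z points along the fingers, y is the direction in which the jaws open and shut (so a half turn about z gives the same grasp; the last joint's range is limited). The gripper opens to 85 mm and grips with 20 to 120 N. Pads are 22 mm wide; open, the fingers measure 114 mm over their backs; the gripper's body (76 mm by 85 mm) begins 54 mm behind the grasp point. The pads swing forward as they close: fully open they stand 13 mm farther back than shut.
Start: joints at [1.58, 0.04, 0.085, 0, -1.615, -0.334], TCP at [0.191, 0.569, 0.304] pointing down, gripper open.
Joint ranges: [-2.56, 2.56], [-1.29, 2.01], [-1.08, 1.49], [-3.29, 1.98], [-2.81, -0.18], [-2.99, 2.99]. Speed limits (rad/s): [2.57, 2.57, 3.01, 3.14, 3.14, 3.14].

## Interface

Orientations are given as a 3x3 rotation matrix whose columns are the frame's x, y, z axes.
In Python, from rig import env gives the robot as it stands.
- The arm moves only by the tool arm_command, never from a script. Its argument "targets" is a list of rows, each an object with "dp": the shift along the tool's x, y, z in m, a list of three; "rotation": the turn, a rotation vector about the tool's x, y, z in rad, a list of three. In form: [{"dp": [dx, dy, dz], "rotation": [ax, ay, az]}, ...]. A call has 1 to 20 rows; each row shifts and turns the commanded pose from where the row before left it, along the tool's axes as they then stand; what a row does not reach is not made up. A row lasts 1/8 s, in which the tool goes at most 62.5 mm and 10.7 degrees, less where a joint would pass 70% of its speed; a pose out of reach is approached as far as the arm can. A call with a gripper value outside its range is refused whole. "jaw" is the opening, from 0 (shut) to 1 (fully open), set as the call begins (left out, the last holds). The fingers move at their own pace and stop on an object; "squeeze" is the grip in N (left out, the last holds). Time passes only in rows, so rows that do not move let the fingers close. It gives the time, the measured TCP pose, the force and the opening at its end, in the units of the state.
- env.get_state(): the state, without advancing time (a new reading comes with each control period).
- env.capture(name): name is "scene" or "top" or "wrist"; returns a dict with "image" (420x560x3 uint8, blue, green, red), "intrinsics" (3x3 intrinsics, pixels), "R" (3x3) and "t" (3): a world point X has camera coordinates R X + t. Camera axes: x right, y down, z forward; pixel columns grow to the right and rows downward; lengths in m; the calibration is good to about 2 mm. The wrist camera is an equidistant fisheye: a pixel r from the principal point sees the ray r / f radians off the axis. A picture is of the moment at which its call begins. There is no depth.
- env.hand_in(): hands the job in, once; it reports no verdict.
Trained networks look in the newest picture that a camera, given by its name, has taken for a name from the list of things; names that differ only in an ending like _2 or _b are one class to them, and where a whole thing is asked for, a point or a joint stands for the part that bears it (a point fixed in the world has none). Each returns a list of dicts, best first, with "confidence" (0 to 1); they miss things now and then, are a little off and sometimes report something else, mostly with a low value. They report only what shows in the picture. A call takes as long as a camera call. They do not tell look-alikes from the thing itself.
- env.spot_in(camera, target): "extent" ([left, top, right, bottom] as shares, 0 to 1, of the picture: columns of its width, rows of its height, round what is visible of it).
- env.trace(camera, target): "pixels" (420x560 bool, what is visible of it) and "extent" ([left, top, right, bottom] as shares, 0 to 1, of the picture: columns of its width, rows of its height, round what is visible of it).
The state is a dict: "time": time; "q": joint angles; "joint_velocities": joint speeds; "joint_torque": joint torques, N m; "position": TCP position; "ee_rot": TCP orientation; "contact_force": force on the tool from outside, world axes, zero at the start; "moment": the same for the moment, N m; "grip_width": finger opening in m.
Only numpy, scipy, OpenCV 4.12 (cv2) and the standard library are available. Lean on these libraries where they do the work, as an engineer would, in place of code of your own. Each camera call takes 0.05 s, during which the arm holds its last target. There are 200 camera calls.

## Task

Lift the orange roll of label tape straight up off its post on the tape holder and set it down gently, lying flat on the floor of the grey tray; do not drop it. Leave the blue and green rolls where they are on their posts.

Things in the scene. Friction and masses are not known exactly. Their poses are not given: they have to be found in the camera images.
- orange_roll_centre (a point): Roll to move: orange label tape on a brown core, a rigid ring 62 mm across, 40 mm tall, hole 26 mm, about 70 g. This point: its centre, half-way up; z is the ring's axis. It stands loosely, underside 24 mm above the bench, over one of the holder's three fixed upright steel posts, 16 mm thick, tip 10 mm above the roll's top: raise it 50 mm to clear. Any post may hold it. Grip it across the outside.
- blue_roll_centre (a point): Bystander: a blue roll, otherwise the same, on another post of the holder; stays there. This point: its centre, half-way up. The holder is a fixed black plate, 350 x 100 x 12 mm, flat on the bench, its three posts in a straight line 120 mm apart along the plate's length.
- green_roll_centre (a point): Bystander: a green roll, otherwise the same, on the third post; stays there. This point: its centre, half-way up. Every roll rests on a grey shoulder 40 mm across that holds its underside 12 mm above the holder's plate.
- tray_in (a point): The grey open tray that receives the roll: fixed to the bench, outside 190 x 170 mm along its x and y, 28 mm tall, walls and floor 4 mm thick. This point is the centre of its inner floor, 4 mm above the bench; z is up. A roll lying flat in it has its centre 20 mm above this point.
Things that resemble listed ones, but are neither listed nor needed, are in the scene too. Of the things that look like the part that bears orange_roll_centre, the middle-sized one is meant.

How it is judged:
By the outcome, as a careful person would: the job done as asked, in the order asked, and still so for the second after the job is handed in, with the robot touching nothing.
It also fails if it takes over 40 s, if anything falls off the work surface, if the arm or the gripper's body presses on something with over 40 N, if the wrist force passes 120 N, or if a joint passes its speed limit or range.

## Working session

There is one attempt and no reset: what is moved stays moved. The work goes in short steps, Python scripts to look and compute and a tool call to move; the robot and the scene stay as the last step left them, time stands still between calls to the robot, and variables do not carry over. Pictures are saved under pics/ and viewed, about 8 in all and at most 12, crops included, and the job is handed in when it is done.

Besides the shell and the picture viewer there is one more tool, called after ">>>" as name([rows], argument=value, ...), one row to a line, values as JSON. arm_command: Moves the arm, as the interface text tells. Its arguments: {"type":"object","properties":{"targets":{"type":"array","items":{"type":"object","properties":{"dp":{"type":"array","items":{"type":"number"}},"rotation":{"type":"array","items":{"type":"number"}}}}},"jaw":{"type":"number"},"squeeze":{"type":"number"}},"required":["targets"]}

```bash
mkdir -p pics
cat > h.py <<'E'
from rig import env
import numpy as np, cv2
def snap(n,f):
    c=env.capture(n); cv2.imwrite('pics/'+f,c['image']); return c
def onplane(c,u,v,z):
    K=np.array(c['intrinsics']);R=np.array(c['R']);t=np.array(c['t'])
    d=R.T@(np.linalg.inv(K)@[u,v,1]); o=-R.T@t
    return o+d*(z-o[2])/d[2]
def proj(c,X):
    K=np.array(c['intrinsics']);p=K@(np.array(c['R'])@np.array(X)+np.array(c['t'])); return p[:2]/p[2]
E
python3 - <<'E'
from h import *
for n in ['scene','top']:
    c=snap(n,n+'1.png'); print(n,'cam',(-np.array(c['R']).T@c['t']).round(3))
    for t in ['orange_roll_centre','blue_roll_centre','green_roll_centre','tray_in']:
        for d in env.trace(n,t):
            ys,xs=np.nonzero(d['pixels']); e=np.array(d['extent'])*[560,420,560,420]
            print(t,round(d['confidence'],2),e.round(), xs.mean().round(1),ys.mean().round(1),'z.044',onplane(c,xs.mean(),ys.mean(),.044).round(3))
s=env.get_state();print(s['time'],s['position'],s['ee_rot'],s['grip_width'])
a=cv2.imread('pics/scene1.png');b=cv2.imread('pics/top1.png')
E
```

```text
scene cam [ 0.79  -0.369  0.689]
orange_roll_centre 0.76 [312. 153. 342. 182.] 325.5 166.6 z.044 [0.497 0.175 0.044]
orange_roll_centre 0.71 [291. 124. 305. 147.] 297.0 135.4 z.044 [0.387 0.212 0.044]
orange_roll_centre 0.62 [344. 194. 388. 244.] 364.9 218.4 z.044 [0.641 0.112 0.044]
blue_roll_centre 0.72 [281. 184. 310. 218.] 295.5 200.2 z.044 [0.506 0.056 0.044]
green_roll_centre 0.6 [338. 122. 364. 152.] 351.4 137.1 z.044 [0.488 0.293 0.044]
tray_in 0.93 [154. 243. 299. 385.] 226.0 313.8 z.044 [ 0.57  -0.215  0.044]
top cam [ 0.367 -0.027  0.818]
orange_roll_centre 0.92 [152. 198. 193. 234.] 170.2 215.3 z.044 [0.495 0.178 0.044]
orange_roll_centre 0.76 [125. 275. 154. 298.] 137.3 286.5 z.044 [0.368 0.231 0.044]
orange_roll_centre 0.75 [178. 117. 226. 172.] 202.8 143.6 z.044 [0.63  0.123 0.044]
blue_roll_centre 0.67 [217. 193. 255. 229.] 236.5 209.4 z.044 [0.505 0.058 0.044]
green_roll_centre 0.76 [ 87. 204. 127. 239.] 104.3 220.9 z.044 [0.485 0.298 0.044]
tray_in 0.61 [329. 136. 425. 244.] 376.3 187.7 z.044 [ 0.544 -0.197  0.044]
0.5 [0.1914284  0.56861379 0.30381188] [[ 9.47727280e-01 -3.19081498e-01 -3.03823379e-05]
 [-3.19081499e-01 -9.47727265e-01 -1.67327235e-04]
 [ 2.45968547e-05  1.68275027e-04 -9.99999986e-01]] 0.08521436090016758
```

Run:
```python
import cv2,numpy as np
b=cv2.imread('pics/top1.png');a=cv2.imread('pics/scene1.png')
cv2.imwrite('pics/crop1.png',cv2.resize(b[90:320,60:450],None,fx=2,fy=2,interpolation=cv2.INTER_CUBIC))
cv2.imwrite('pics/crop2.png',cv2.resize(a[90:400,140:420],None,fx=1.9,fy=1.9,interpolation=cv2.INTER_CUBIC))
```

```text
(no output)
```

View pics/crop1.png

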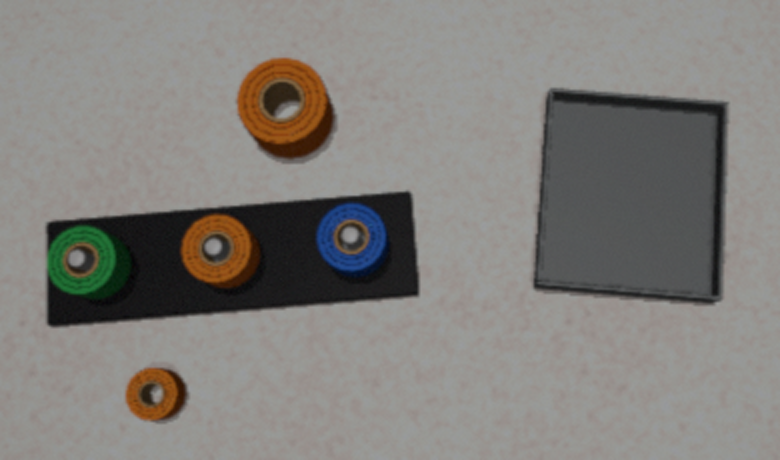

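View pics/crop2.png

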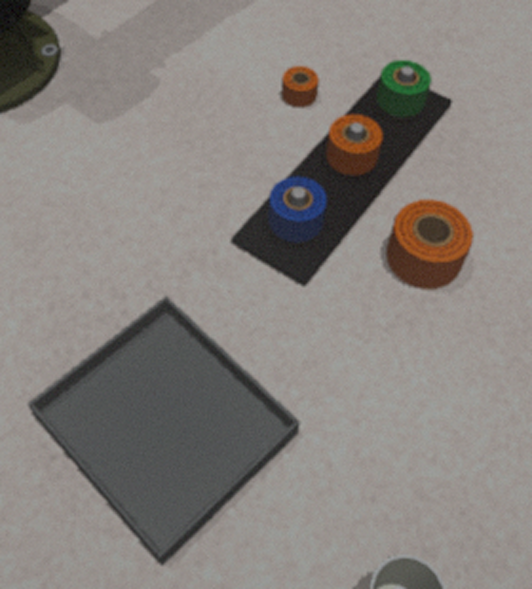

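Orange candidates in the top picture are large at (203,144) on the bench, medium at (170,215) on the holder's middle post, and small at (137,286) on the bench. The crop confirms that the medium one is meant: it is on the post between green and blue, and its size matches theirs. The empty tray is at (376,188). Next I fit the known shapes to the masks.

```bash
cat > fit.py <<'E'
from h import *
from scipy.optimize import least_squares
def hull(c,P):
    m=np.zeros((1680,2240),np.uint8)
    cv2.fillConvexPoly(m,cv2.convexHull((np.array([proj(c,p) for p in P])*4+1.5).round().astype(np.int32)),1)
    return m
def stat(m,s=1):
    ys,xs=np.nonzero(m);return np.array([xs.mean(),ys.mean()])/s
A=np.linspace(0,2*np.pi,40)
def cyl(x,y,zc,r=.031,h=.02): return [[x+r*np.cos(a),y+r*np.sin(a),zc+s*h] for a in A for s in(-1,1)]
def fitcyl(c,pix,x0,zc=.044):
    p=np.array(x0,float)
    for _ in range(4):
        e=stat(pix)-stat(hull(c,cyl(*p,zc)),4)+0.0
        J=np.array([proj(c,[p[0]+.01,p[1],zc])-proj(c,[*p,zc]),proj(c,[p[0],p[1]+.01,zc])-proj(c,[*p,zc])]).T/.01
        p=p+np.linalg.solve(J,e)
    return p, pix.sum(), hull(c,cyl(*p,zc)).sum()/16
E
python3 - <<'E'
from fit import *
g={'orange_roll_centre':(.495,.177),'blue_roll_centre':(.505,.057),'green_roll_centre':(.487,.296)}
for n in ['scene','top']:
    c=env.capture(n)
    for t,x0 in g.items():
        best=min(env.trace(n,t),key=lambda d:np.hypot(*(stat(d['pixels'])-proj(c,[*x0,.044]))))
        p,a,b=fitcyl(c,best['pixels'],x0); print(n,t,p.round(4),a,round(b))
    d=env.trace(n,'tray_in')[0]
    q=cv2.findContours(d['pixels'].astype(np.uint8),0,2)[0]; q=max(q,key=cv2.contourArea)
    r=cv2.approxPolyDP(cv2.convexHull(q),6,True)[:,0]
    w=np.array([onplane(c,*x,.028) for x in r]); print(r.tolist(),w.round(3).tolist(),w.mean(0).round(3))
E
```

```text
scene orange_roll_centre [0.4957 0.1752] 684 806
scene blue_roll_centre [0.5046 0.0557] 861 915
scene green_roll_centre [0.486  0.2938] 617 715
[[228, 247], [296, 318], [224, 387], [155, 302]] [[0.472, -0.111, 0.028], [0.662, -0.137, 0.028], [0.646, -0.298, 0.028], [0.455, -0.277, 0.028]] [ 0.559 -0.206  0.028]
top orange_roll_centre [0.495  0.1774] 988 1148
top blue_roll_centre [0.5048 0.0574] 952 1069
top green_roll_centre [0.4848 0.2967] 1006 1247
[[335, 135], [423, 142], [418, 241], [327, 232]] [[0.651, -0.126, 0.028], [0.636, -0.292, 0.028], [0.448, -0.272, 0.028], [0.465, -0.107, 0.028]] [ 0.55  -0.199  0.028]
```

>>> arm_command([
  {"dp": [0, 0, 0], "rotation": [0, 0, 0.167]},
  {"dp": [0, 0, 0], "rotation": [0, 0, 0.167]},
  {"dp": [0, 0, 0], "rotation": [0, 0, 0.167]},
  {"dp": [0, 0, 0], "rotation": [0, 0, 0.167]},
  {"dp": [0, 0, 0], "rotation": [0, 0, 0.167]},
  {"dp": [0, 0, 0], "rotation": [0, 0, 0.167]},
  {"dp": [0, 0, 0], "rotation": [0, 0, 0.167]},
  {"dp": [0.0414, -0.0272, 0.01], "rotation": [0, 0, 0]},
  {"dp": [0.0414, -0.0272, 0.01], "rotation": [0, 0, 0]},
  {"dp": [0.0414, -0.0272, 0.01], "rotation": [0, 0, 0]},
  {"dp": [0.0414, -0.0272, 0.01], "rotation": [0, 0, 0]},
  {"dp": [0.0414, -0.0272, 0.01], "rotation": [0, 0, 0]},
  {"dp": [0.0414, -0.0272, 0.01], "rotation": [0, 0, 0]},
  {"dp": [0.0414, -0.0272, 0.01], "rotation": [0, 0, 0]},
  {"dp": [0.0414, -0.0272, 0.01], "rotation": [0, 0, 0]},
  {"dp": [0.0414, -0.0272, 0.01], "rotation": [0, 0, 0]},
  {"dp": [0.0414, -0.0272, 0.01], "rotation": [0, 0, 0]},
  {"dp": [0, 0, 0], "rotation": [0, 0, 0]},
  {"dp": [0, 0, 0], "rotation": [0, 0, 0]},
], jaw=1)

```text
time: 3.38
position: [0.4945, 0.1768, 0.204]
ee_rot: [[0.076, -0.997, 0.0], [-0.997, -0.076, 0.0], [-0.0, -0.0, -1.0]]
contact_force: [0.3, 0.1, -0.3]
grip_width: 0.0855
```

```bash
cat >> h.py <<'E'
def ray(c,u,v,z):
    K=np.array(c['intrinsics']);R=np.array(c['R']);o=-R.T@np.array(c['t'])
    x=np.array([(u-K[0,2])/K[0,0],(v-K[1,2])/K[1,1]]);r=np.hypot(*x)
    d=R.T@np.array([*(x/r*np.sin(r)),np.cos(r)]); return o+d*(z-o[2])/d[2]
def fproj(c,X):
    K=np.array(c['intrinsics']);p=np.array(c['R'])@np.array(X)+np.array(c['t'])
    n=np.hypot(p[0],p[1]);r=np.arctan2(n,p[2]);return np.array([K[0,2]+K[0,0]*r*p[0]/n,K[1,2]+K[1,1]*r*p[1]/n])
E
python3 - <<'E'
from h import *
c=snap('wrist','w1.png');im=c['image'].copy()
for d in env.trace('wrist','orange_roll_centre'): print(d['confidence'],(np.array(d['extent'])*[560,420,560,420]).round())
for zz,r,col in((.064,.031,(255,255,0)),(.074,.008,(0,255,0))):
    P=np.array([fproj(c,[.495+r*np.cos(a),.1765+r*np.sin(a),zz]) for a in np.linspace(0,6.28,60)])
    cv2.polylines(im,[P.round().astype(np.int32)],True,col,1)
cv2.imwrite('pics/w1o.png',im)
E
```

```text
0.97 [388. 245. 442. 294.]
0.78 [242. 167. 330. 262.]
0.55 [ 63.  82. 176. 188.]
```

View pics/w1o.png

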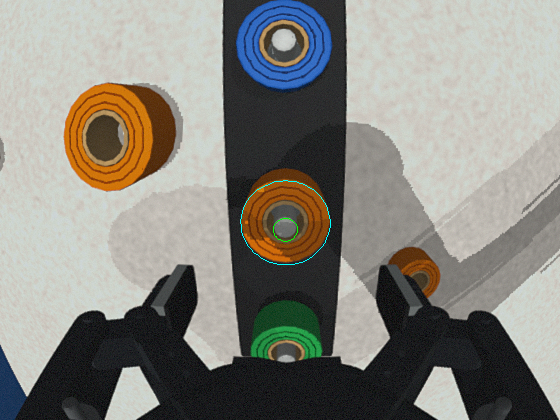

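The overlay lies on the medium roll's top face and post tip at (285,222), within about 1 mm, and the fingers clear everything. I descend and grip.

>>> arm_command([
  {"dp": [0, 0, 0.025], "rotation": [0, 0, 0]},
  {"dp": [0, 0, 0.025], "rotation": [0, 0, 0]},
  {"dp": [0, 0, 0.02], "rotation": [0, 0, 0]},
  {"dp": [0, 0, 0.015], "rotation": [0, 0, 0]},
  {"dp": [0, 0, 0.015], "rotation": [0, 0, 0]},
  {"dp": [0, 0, 0], "rotation": [0, 0, 0]},
  {"dp": [0, 0, 0], "rotation": [0, 0, 0]},
])

```text
time: 4.35
position: [0.4948, 0.177, 0.1047]
ee_rot: [[0.077, -0.997, 0.001], [-0.997, -0.077, 0.0], [-0.0, -0.001, -1.0]]
contact_force: [-0.4, 0.5, 0.2]
grip_width: 0.0854
```

>>> arm_command([
  {"dp": [0, 0, 0], "rotation": [0, 0, 0]},
  {"dp": [0, 0, 0], "rotation": [0, 0, 0]},
  {"dp": [0, 0, 0], "rotation": [0, 0, 0]},
  {"dp": [0, 0, 0], "rotation": [0, 0, 0]},
  {"dp": [0, 0, 0], "rotation": [0, 0, 0]},
  {"dp": [0, 0, 0], "rotation": [0, 0, 0]},
  {"dp": [0, 0, 0], "rotation": [0, 0, 0]},
  {"dp": [0, 0, 0], "rotation": [0, 0, 0]},
], jaw=0.5, squeeze=35)

```text
time: 5.35
position: [0.495, 0.177, 0.1051]
ee_rot: [[0.077, -0.997, 0.002], [-0.997, -0.077, 0.001], [-0.0, -0.002, -1.0]]
contact_force: [-0.7, -0.4, 6.0]
grip_width: 0.0621
```

Opening is 62.1 mm, as expected. I lift straight up.

>>> arm_command([
  {"dp": [0, 0, -0.005], "rotation": [0, 0, 0]},
  {"dp": [0, 0, -0.01], "rotation": [0, 0, 0]},
  {"dp": [0, 0, -0.01], "rotation": [0, 0, 0]},
  {"dp": [0, 0, -0.01], "rotation": [0, 0, 0]},
  {"dp": [0, 0, -0.015], "rotation": [0, 0, 0]},
  {"dp": [0, 0, -0.015], "rotation": [0, 0, 0]},
  {"dp": [0, 0, -0.015], "rotation": [0, 0, 0]},
  {"dp": [0, 0, -0.01], "rotation": [0, 0, 0]},
  {"dp": [0, 0, -0.005], "rotation": [0, 0, 0]},
  {"dp": [0, 0, 0], "rotation": [0, 0, 0]},
  {"dp": [0, 0, 0], "rotation": [0, 0, 0]},
])

```text
time: 6.72
position: [0.4943, 0.1767, 0.1982]
ee_rot: [[0.077, -0.997, -0.001], [-0.997, -0.077, -0.001], [0.001, 0.001, -1.0]]
contact_force: [-0.3, -0.5, -1.4]
grip_width: 0.062
```

Run:
```python
from h import *
a=snap('scene','s2.png')['image'];w=snap('wrist','w2.png')['image']
cv2.imwrite('pics/c3.png',np.hstack([cv2.resize(a[60:260,240:440],(400,400)),cv2.resize(w,(400,400))]))
```

```text
(no output)
```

View pics/c3.png

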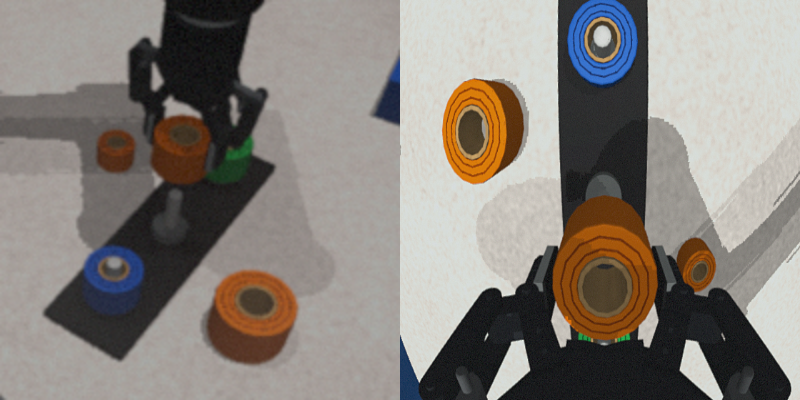

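The roll is held level and clear of its post, and the blue and green rolls are still in place. I move over the tray.

>>> arm_command([
  {"dp": [0.015, -0.0026, 0], "rotation": [0, 0, 0]},
  {"dp": [0.03, -0.0026, 0], "rotation": [0, 0, 0]},
  {"dp": [0.037, -0.0026, 0], "rotation": [0, 0, 0]},
  {"dp": [0.037, -0.0026, 0], "rotation": [0, 0, 0]},
  {"dp": [0.037, -0.0026, 0], "rotation": [0, 0, 0]},
  {"dp": [0.037, -0.0026, 0], "rotation": [0, 0, 0]},
  {"dp": [0.037, -0.0026, 0], "rotation": [0, 0, 0]},
  {"dp": [0.037, -0.0026, 0], "rotation": [0, 0, 0]},
  {"dp": [0.037, -0.0026, 0], "rotation": [0, 0, 0]},
  {"dp": [0.037, -0.0026, 0], "rotation": [0, 0, 0]},
  {"dp": [0.028, -0.0026, 0], "rotation": [0, 0, 0]},
  {"dp": [0.013, -0.0026, 0], "rotation": [0, 0, 0]},
  {"dp": [0, 0, 0], "rotation": [0, 0, 0]},
  {"dp": [0, 0, 0], "rotation": [0, 0, 0]},
])

```text
time: 8.57
position: [0.5549, -0.2012, 0.1989]
ee_rot: [[0.077, -0.997, -0.0], [-0.997, -0.077, 0.0], [-0.0, 0.0, -1.0]]
contact_force: [1.7, -0.5, -0.9]
grip_width: 0.0619
```

Run:
```python
from h import *
a=snap('scene','s3.png')['image'];w=snap('wrist','w3.png')['image']
cv2.imwrite('pics/c4.png',np.hstack([cv2.resize(a[190:400,130:340],(400,400)),cv2.resize(w,(400,400))]))
```

```text
(no output)
```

View pics/c4.png

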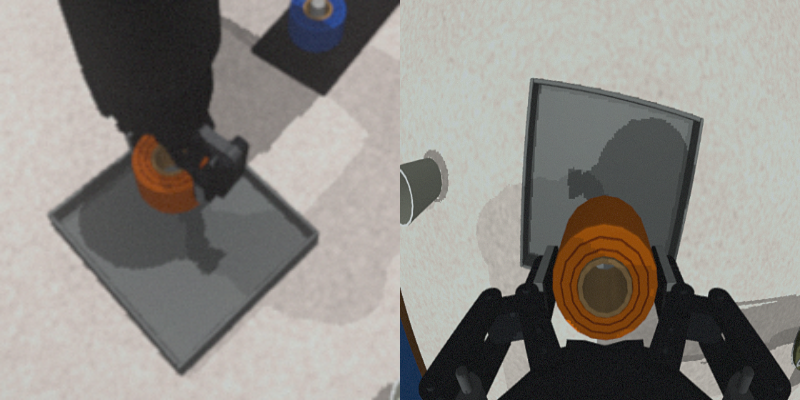

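Run:
```python
from h import *
c=env.capture('wrist')
for p in((186,84),(423,126)): print(ray(c,*p,.028).round(3))
```

```text
[ 0.637 -0.295  0.028]
[ 0.454 -0.278  0.028]
```

The tray corners from the wrist camera agree with the earlier fit. I lower towards the floor, slowing at the end.

>>> arm_command([
  {"dp": [0, 0, 0.01], "rotation": [0, 0, 0]},
  {"dp": [0, 0, 0.02], "rotation": [0, 0, 0]},
  {"dp": [0, 0, 0.02], "rotation": [0, 0, 0]},
  {"dp": [0, 0, 0.02], "rotation": [0, 0, 0]},
  {"dp": [0, 0, 0.015], "rotation": [0, 0, 0]},
  {"dp": [0, 0, 0.01], "rotation": [0, 0, 0]},
  {"dp": [0, 0, 0.007], "rotation": [0, 0, 0]},
  {"dp": [0, 0, 0.004], "rotation": [0, 0, 0]},
  {"dp": [0, 0, 0.002], "rotation": [0, 0, 0]},
  {"dp": [0, 0, 0], "rotation": [0, 0, 0]},
  {"dp": [0, 0, 0], "rotation": [0, 0, 0]},
])

```text
time: 10.1
position: [0.5552, -0.2017, 0.0913]
ee_rot: [[0.077, -0.997, 0.001], [-0.997, -0.077, -0.0], [0.0, -0.001, -1.0]]
contact_force: [0.1, -1.2, -1.8]
grip_width: 0.0617
```

>>> arm_command([
  {"dp": [0, 0, 0.001], "rotation": [0, 0, 0]},
  {"dp": [0, 0, 0.001], "rotation": [0, 0, 0]},
  {"dp": [0, 0, 0], "rotation": [0, 0, 0]},
  {"dp": [0, 0, 0], "rotation": [0, 0, 0]},
])

```text
time: 10.6
position: [0.555, -0.2017, 0.089]
ee_rot: [[0.077, -0.997, 0.0], [-0.997, -0.077, -0.0], [0.0, -0.0, -1.0]]
contact_force: [-0.0, 0.6, -0.5]
grip_width: 0.0618
```

>>> arm_command([
  {"dp": [0, 0, 0.001], "rotation": [0, 0, 0]},
  {"dp": [0, 0, 0.001], "rotation": [0, 0, 0]},
  {"dp": [0, 0, 0], "rotation": [0, 0, 0]},
  {"dp": [0, 0, 0], "rotation": [0, 0, 0]},
])

```text
time: 11.1
position: [0.555, -0.2017, 0.087]
ee_rot: [[0.077, -0.997, 0.0], [-0.997, -0.077, -0.0], [0.0, -0.0, -1.0]]
contact_force: [0.6, 0.5, -1.0]
grip_width: 0.0616
```

>>> arm_command([
  {"dp": [0, 0, 0.001], "rotation": [0, 0, 0]},
  {"dp": [0, 0, 0.001], "rotation": [0, 0, 0]},
  {"dp": [0, 0, 0], "rotation": [0, 0, 0]},
  {"dp": [0, 0, 0], "rotation": [0, 0, 0]},
])

```text
time: 11.6
position: [0.555, -0.2018, 0.0852]
ee_rot: [[0.077, -0.997, 0.0], [-0.997, -0.077, -0.0], [0.0, -0.0, -1.0]]
contact_force: [-0.8, 0.5, 2.2]
grip_width: 0.0619
```

>>> arm_command([
  {"dp": [0, 0, 0.001], "rotation": [0, 0, 0]},
  {"dp": [0, 0, 0], "rotation": [0, 0, 0]},
  {"dp": [0, 0, 0], "rotation": [0, 0, 0]},
])

```text
time: 11.98
position: [0.5551, -0.2018, 0.0852]
ee_rot: [[0.077, -0.997, 0.001], [-0.997, -0.077, -0.001], [0.001, -0.001, -1.0]]
contact_force: [-4.0, 1.4, 6.9]
grip_width: 0.0621
```

Contact came at the predicted height, with 7 N upward and the TCP no longer sinking. I release and back off.

>>> arm_command([
  {"dp": [0, 0, 0], "rotation": [0, 0, 0]},
  {"dp": [0, 0, 0], "rotation": [0, 0, 0]},
  {"dp": [0, 0, 0], "rotation": [0, 0, 0]},
  {"dp": [0, 0, 0], "rotation": [0, 0, 0]},
  {"dp": [0, 0, 0], "rotation": [0, 0, 0]},
  {"dp": [0, 0, 0], "rotation": [0, 0, 0]},
  {"dp": [0, 0, 0], "rotation": [0, 0, 0]},
  {"dp": [0, 0, 0], "rotation": [0, 0, 0]},
], jaw=1)

```text
time: 12.98
position: [0.555, -0.2017, 0.084]
ee_rot: [[0.077, -0.997, 0.0], [-0.997, -0.077, -0.0], [0.0, -0.0, -1.0]]
contact_force: [0.7, 0.2, 0.1]
grip_width: 0.0854
```

>>> arm_command([
  {"dp": [0, 0, -0.005], "rotation": [0, 0, 0]},
  {"dp": [0, 0, -0.015], "rotation": [0, 0, 0]},
  {"dp": [0, 0, -0.02], "rotation": [0, 0, 0]},
  {"dp": [0, 0, -0.03], "rotation": [0, 0, 0]},
  {"dp": [0, 0, -0.03], "rotation": [0, 0, 0]},
  {"dp": [0, 0, -0.03], "rotation": [0, 0, 0]},
  {"dp": [0, 0, -0.02], "rotation": [0, 0, 0]},
  {"dp": [0, 0, 0], "rotation": [0, 0, 0]},
  {"dp": [0, 0, 0], "rotation": [0, 0, 0]},
])

```text
time: 14.1
position: [0.5547, -0.2015, 0.2329]
ee_rot: [[0.077, -0.997, -0.001], [-0.997, -0.077, 0.001], [-0.001, 0.001, -1.0]]
contact_force: [0.5, 0.2, -0.4]
grip_width: 0.0855
```

Run:
```python
from fit import *
a=snap('scene','s4.png');w=snap('wrist','w4.png')['image']
for t,x0,z in(('orange_roll_centre',(.555,-.2),.024),('blue_roll_centre',(.5047,.0565),.044),('green_roll_centre',(.4855,.2953),.044)):
    b=min(env.trace('scene',t),key=lambda d:np.hypot(*(stat(d['pixels'])-proj(a,[*x0,z]))))
    print(t,b['confidence'],fitcyl(a,b['pixels'],x0,z))
cv2.imwrite('pics/c5.png',np.hstack([cv2.resize(a['image'][110:400,130:420],(400,400)),cv2.resize(w,(400,400))]))
```

```text
orange_roll_centre 0.74 (array([ 0.55521834, -0.20272651]), np.int64(1188), np.float64(1252.875))
blue_roll_centre 0.71 (array([0.50656045, 0.05557158]), np.int64(769), np.float64(916.75))
green_roll_centre 0.75 (array([0.48790663, 0.29154686]), np.int64(511), np.float64(720.8125))
```

View pics/c5.png

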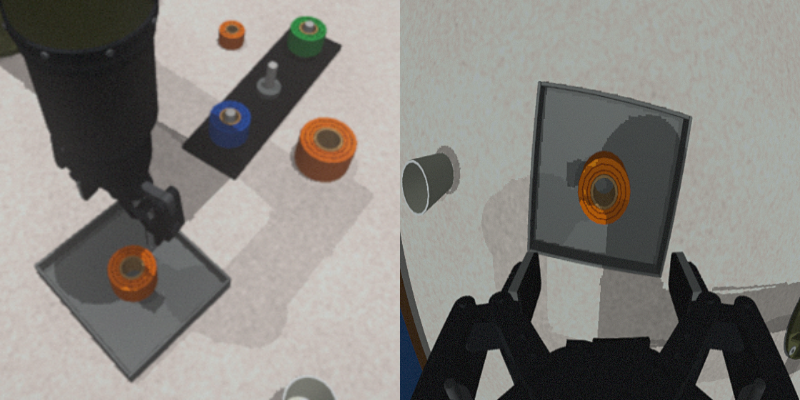

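The orange roll lies flat in the middle of the tray, its post is bare, the blue and green rolls are on their posts, and the gripper is clear.

```bash
python3 -c "
from rig import env
print(env.hand_in())"
```

```text
the job is handed in; nothing more can be done
None
```

The orange roll from the middle post (the middle-sized of the three orange ones) now lies flat in the middle of the grey tray, and the job is handed in at about 14 s of the 40 s allowed. I gripped it across the outside and lifted it 95 mm straight up. I then lowered it in 1 mm steps until it touched the tray floor at the predicted height, with about 7 N upward, before letting go.

- **Orange roll:** the last pictures put it at (0.555, -0.203), within about 4 mm of the tray centre I measured. The post is bare, and the gripper had moved up 149 mm, clear of everything.
- **Blue and green rolls:** both are still on their posts. The last fit differed from the first scene-camera fit by about 2 mm for blue and 3 mm for green. The network's masks were smaller this time, and I saw no movement in the pictures.

No check failed; `hand_in` gave no verdict.

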